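# Clamp a pipe bracket with a ratchet lever clamp

## Robot

A 6-joint arm with a two-finger parallel gripper is mounted at the origin on the work surface. World frame = base frame: x ahead of the robot, y to its left, z up, the work surface at z = 0. Lengths are in m, angles in degrees, forces in N, time in s.
With the tool pointing down it reaches from about 0.325 to 0.9 m from the base axis. Payload 6.1 kg.
Tool frame: the origin (TCP) lies midway between the tips of the shut fingers; the grasp point (between the pads) lies robot.grip_depth behind it (robot.grip_depth is the distance from the TCP to the grasp point, in m); z points along the fingers, x is the direction in which the jaws open and shut, and the axes are right-handed (so a half turn about z gives the same grasp; the last joint's range is limited). The gripper opens to 87 mm and grips with 3 to 60 N. Pads are 19 mm wide; open, the fingers measure 117 mm over their backs; the gripper's body (75 mm by 190 mm) begins 51 mm behind the grasp point.
Start: joints at [67.317, 12.628, 87.462, -0, 79.91, -7.225], TCP at [0.167, 0.602, 0.223] pointing down, gripper open.
Joint ranges: [-170.65, 170.65], [-52.31, 119.04], [5.05, 147.46], [-71.25, 251.25], [11.57, 151.72], [-153.62, 153.62]. Speed limits (degrees/s): [147.25, 147.25, 172.46, 180, 180, 180].

## Interface

Orientations are given as [roll, pitch, yaw] about the fixed x, y, z axes, in that order (R = Rz(yaw) Ry(pitch) Rx(roll)).
In Python, from workcell import monitor, optics, job_done, robot gives the robot as it stands.
- The arm moves only by the shell command python3 -m inch 'ROWS' [OPENING] [FORCE]. ROWS is JSON, a list of rows, each a list of 4 numbers: the shift along the tool's x, y, z in mm, then the turn about the tool's z in degrees. A call has 1 to 12 rows; each row shifts and turns the commanded pose from where the row before left it, along the tool's axes as they then stand; what a row does not reach is not made up. A row lasts 1/10 s, in which the tool goes at most 50 mm and 8.59 degrees, less where a joint would pass 70% of its speed; a pose out of reach is approached as far as the arm can. A call with a gripper value outside its range is refused whole. OPENING is the opening, from -1 (shut) to 1 (fully open), set as the call begins (- or left out, the last holds). The fingers move at their own pace and stop on an object; FORCE is the grip in N (left out, the last holds). Time passes only in rows, so rows that do not move let the fingers close. It gives the time, the measured TCP pose, the force and the opening at its end, in the units of the state.
- monitor.get_state(): the state, without advancing time (a new reading comes with each control period).
- optics.snapshot(name): name is "scene" or "top" or "wrist"; returns the picture (480x640x3 uint8, red, green, blue); there is no depth.
- optics.camera_info(name): a dict with "vertical_fov" (degrees; the focal length in pixels is half the picture's height over the tangent of half this angle, whatever the lens; pixels are square), "cx", "cy" (the principal point, pixels), "eye" and "attitude" of the camera in the world. Camera axes: x right, y up, looking along -z (the intrinsics and any distortion apply to the point x, -y, -z); pixel columns grow to the right and rows downward; lengths in m; the calibration is good to about 2 mm. A picture is of the moment at which its call begins: read the wrist's pose just before it. camera_info takes no time and is no camera call; for the wrist camera it gives the pose at the moment of the call.
- job_done(): hands the job in, once; it reports no verdict.
The state is a dict: "time": time; "qpos": joint angles; "qvel": joint speeds; "effort": joint torques, N m; "tool_pos": TCP position; "ee_rot": TCP orientation; "wrist_force": force on the tool from outside, world axes, zero at the start; "wrist_torque": the same for the moment, N m; "width": finger opening in m.
Only numpy, scipy, OpenCV 4.12 (cv2) and the standard library are available. Lean on these libraries where they do the work, as an engineer would, in place of code of your own. Each camera call takes 0.05 s, during which the arm holds its last target.

## Task

Seat the bracket in the corner of the two stops under the clamp, flush on both, without ramming them. Then pump the clamp's lever in full strokes until you feel its foot bear on the plate, give it just one more full stroke and leave it there, so that the bracket is held firmly but not overtightened; leave the other things where they are.

Things in the scene. Friction and masses are not known exactly. Their poses are not given: they have to be found in the camera images.
- clamp: Blue C-frame hold-down clamp, 295 mm tall, bolted down. Origin on the bench under the foot's axis; column on its -y side, throat and lever point to its +y. A toothed ram (pitch 8 mm) carries a 32 mm brass spring foot at its lower end, 11 to 42 mm above the plate at first (not measured; over a stroke's reach). A full lever stroke drives it down one tooth; a holding pawl keeps it.
- handle (a point): Centre of the black handle grip of the yellow pump lever: a bar 22 mm thick, 100 mm long, along the clamp's y; this point is 185 mm to the clamp's +y side of its origin, about 165 to 217 mm up. The lever turns on a pin along the clamp's x, 235 mm from here towards the column and 185 mm up, so the grip moves up and down; round it 60 mm are free. Best pinched across the clamp's x from above.
- lever (a joint): Angle of the pump lever in rad: 0 = handle down on its lower stop, 0.22 = up at its upper stop (52 mm at the grip). Stays about where left. Raise it to 0.18 or more to take the next tooth, then press it below 0.02 or the holding pawl does not catch. Raising takes about 5 N, an empty stroke down 2 to 4 N; near the end of the first in which the foot bears about 4 N more, of the next 6 N more still.
- stops: Two aluminium stop bars in an L, 20 mm wide, 10 mm high, bolted down in front of the clamp's column. Origin on the bench in their inner corner, 45 mm to +x and 35 mm to -y of the clamp's origin. Axes as the clamp's: the short bar closes the +x end (75 mm long, to +y), the long one lies on the -y side (165 mm, to -x), 19 mm beside the stub when home.
- bracket: Steel base plate 180 x 80 x 6 mm, about 0.88 kg, with a pipe stub welded on it. Origin under the plate's centre, x along the plate, away from the stub. Home, its +x end and its -y side lie flush on the two stops, axes as theirs, and the foot stands over the bare end. It slides on the bench.
- stub (a point): Centre of the upright pipe stub on the bracket: 42 mm outside, 34 mm bore, 55 mm tall on the 6 mm plate; this point is 33.5 mm above the bench, 60 mm from the plate's centre towards its -x end. Axes as the bracket's. Free for a grasp from above, about 105 mm beside the lever's plane when home.
- corner (a point): The lower corner of the bracket's plate at its +x end and -y side, which goes into the stops' inner corner. Axes as the bracket's.
- spray: Grey spray can, 56 mm wide, 170 mm tall, upright; origin under its centre. A bystander.
- chipper: Chipping hammer lying flat, 225 mm long, head 120 mm wide; origin on the bench near its middle. A bystander.
- wirebrush: Wire brush lying bristles down, 240 x 26 mm, 34 mm high; origin under its middle. A bystander.
There are look-alikes about, which are no part of the job. What is shaped like the bracket but red is not meant. Of the things shaped like the stops, the aluminium one is meant.

How it is judged:
By the outcome, as a careful person would: the job done as asked, in the order asked, and still so for the second after the job is handed in, with the robot touching nothing.
It also fails if it takes over 72 s, if anything falls off the work surface, if the arm or the gripper's body presses on something with over 40 N, if the wrist force passes 120 N, or if a joint passes its speed limit or range.

## Working session

There is one attempt and no reset: what is moved stays moved. The work goes in short steps, Python scripts to look and compute and a shell command to move; the robot and the scene stay as the last step left them, time stands still between calls to the robot, and variables do not carry over. Pictures are saved under pics/ and viewed, and the job is handed in when it is done.

```bash
ls; mkdir -p pics
python3 - <<'E'
from workcell import monitor, optics, robot
import cv2
s=monitor.get_state(); print(s); print(robot.grip_depth)
for n in ("scene","top","wrist"):
    print(n,optics.camera_info(n))
    cv2.imwrite(f"pics/{n}0.png",optics.snapshot(n)[:,:,::-1])
E
```

```text
pics
{'time': 0.0, 'qpos': array([ 6.73153037e+01,  1.26747775e+01,  8.75245450e+01,  5.97619594e-04,
        7.99106606e+01, -7.22432890e+00]), 'qvel': array([ 0.07145797,  0.01188544, -0.01753398,  0.03931225, -0.10406246,
       -0.02250425]), 'effort': array([ 1.21767580e-04, -4.94605815e+01, -3.87373710e+01,  6.98047341e-02,
        5.71623724e-02, -1.55898038e-04]), 'tool_pos': array([0.16636268, 0.60181714, 0.22145355]), 'ee_rot': array([-1.79985586e+02,  1.09036036e-01,  7.45395411e+01]), 'wrist_force': array([ 1.13860426,  0.16463569, -0.33391856]), 'wrist_torque': array([-0.00885086,  0.03265773,  0.02923435]), 'width': 0.08694086373086687}
0.0187
scene {'vertical_fov': 48.33848213579755, 'cx': 320.00783866069605, 'cy': 235.8336816682687, 'eye': array([ 1.19214651, -0.19648585,  1.11939387]), 'attitude': array([31.79528314, -0.81587275, 74.50132139])}
top {'vertical_fov': 55.30459530017985, 'cx': 330.98708385295373, 'cy': 244.12825248173488, 'eye': array([ 0.46006043, -0.0283707 ,  1.08822601]), 'attitude': array([ 8.54783636e+00, -3.24966332e-02, -8.89251783e+01])}
wrist {'vertical_fov': 60.471435157894824, 'cx': 329.13280619983897, 'cy': 240.05413045023755, 'eye': array([0.08957713, 0.62319671, 0.38430025]), 'attitude': array([-1.69398888e+01,  5.23870363e-02,  7.45535666e+01])}
```

View pics/scene0.png

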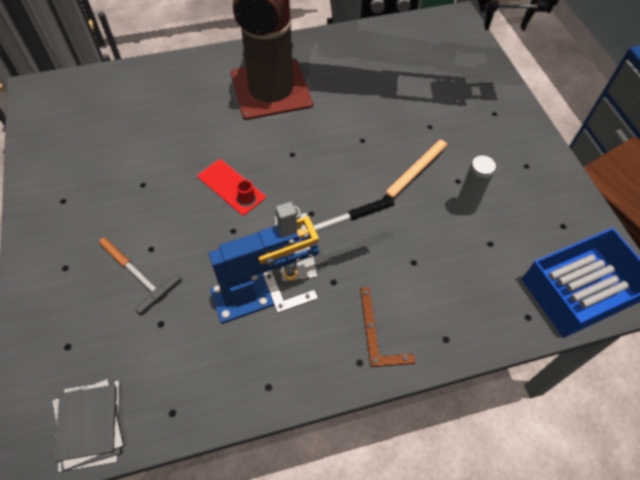

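View pics/top0.png

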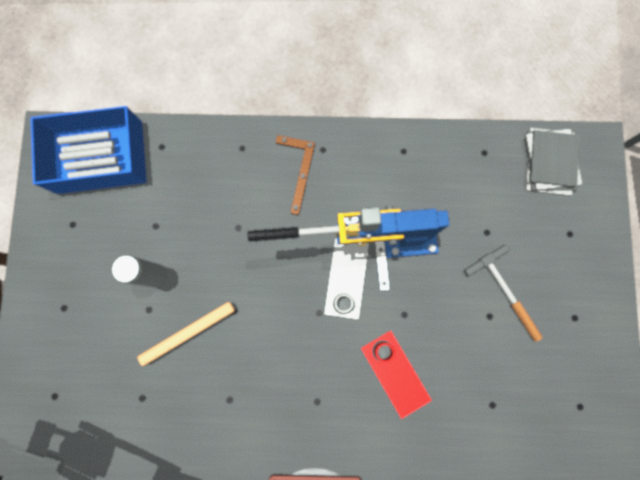

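View pics/wrist0.png

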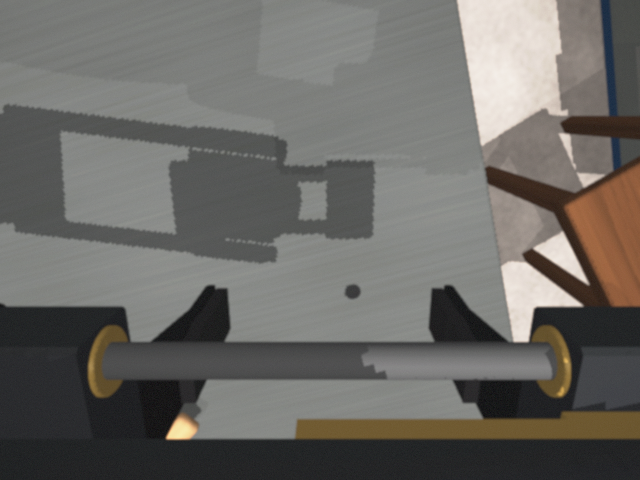

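The scene picture shows the robot at the top. The top picture has +x up and +y left. There are two bracket-like things: grey steel at top (346,280) and red at (395,375). The grey one is meant, since red is excluded. There are two L-shaped stops: the aluminium one at top (383,265), beside the clamp, and a rusty one at (300,165). The aluminium one is meant. I'll enlarge to confirm.

```bash
cat > h.py <<'E'
import numpy as np, cv2
from scipy.spatial.transform import Rotation as Ro
from workcell import monitor, optics, robot
def cam(n):
    c=optics.camera_info(n); f=240/np.tan(np.radians(c['vertical_fov']/2))
    return f,c['cx'],c['cy'],np.array(c['eye']),Ro.from_euler('xyz',c['attitude'],degrees=True).as_matrix()
def p2w(n,u,v,z,C=None):
    f,cx,cy,e,R=C or cam(n)
    d=R@np.array([(u-cx)/f,-(v-cy)/f,-1]); return e+d*(z-e[2])/d[2]
def w2p(n,P,C=None):
    f,cx,cy,e,R=C or cam(n)
    q=(np.atleast_2d(P)-e)@R; return np.c_[cx+f*q[:,0]/-q[:,2], cy-f*q[:,1]/-q[:,2]]
def crop(src,x0,y0,w,h,k,out):
    im=cv2.imread(src)[y0:y0+h,x0:x0+w]; cv2.imwrite(out,cv2.resize(im,None,fx=k,fy=k,interpolation=cv2.INTER_CUBIC))
E
python3 - <<'E'
from h import *
crop('pics/top0.png',240,190,220,140,3.6,'pics/top0c.png')
crop('pics/scene0.png',180,150,230,180,3.4,'pics/scene0c.png')
E
```

```text
(no output)
```

View pics/top0c.png

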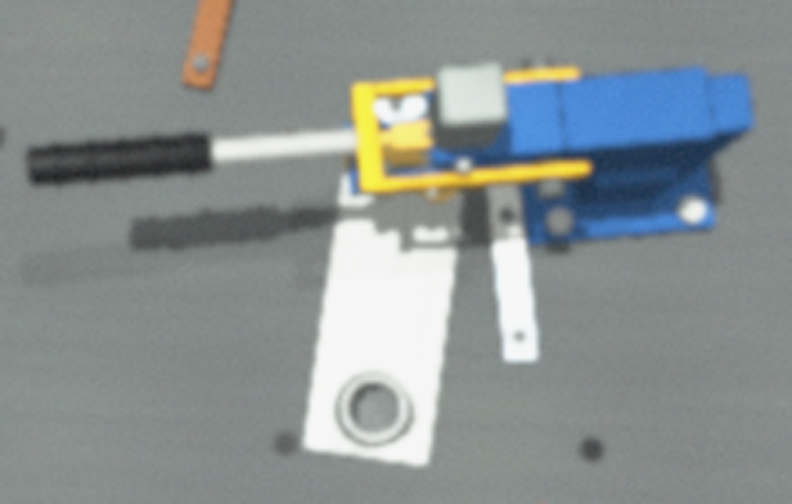

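View pics/scene0c.png

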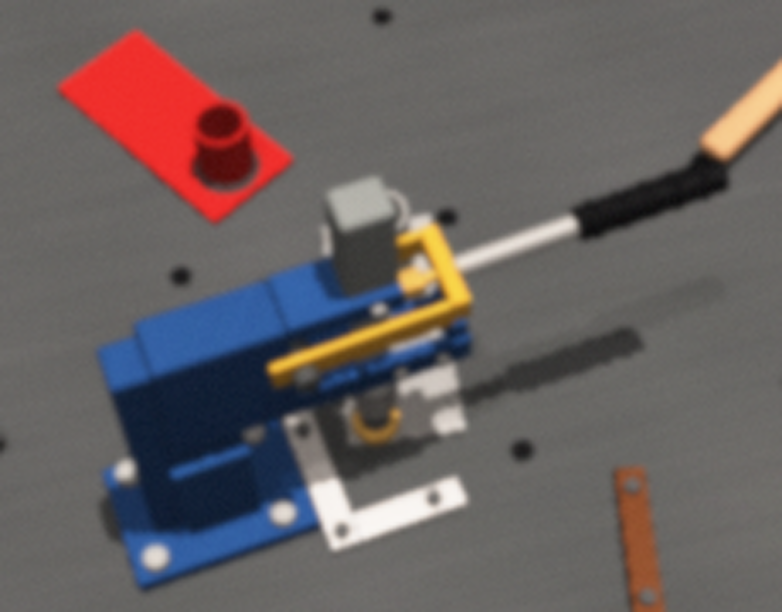

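Confirmed: the grey bracket (stub at crop (375,407), i.e. top (344,303)) lies partly under the clamp. The aluminium L's long bar is at crop (505–538, 240–360) in the top view. The short bar shows at scene crop (340,548)–(465,498).

Run:
```python
from h import *
np.set_printoptions(precision=4,suppress=True)
T=cam('top');S=cam('scene')
t=lambda x,y,z:p2w('top',240+x/3.6,190+y/3.6,z,T)
s=lambda x,y,z:p2w('scene',180+x/3.4,150+y/3.4,z,S)
pl=[t(340,190,.006),t(304,448,.006),t(430,465,.006),t(458,250,.006)]
print('plate',*pl,'width',np.linalg.norm(pl[1]-pl[2]))
a=lambda p,q:np.degrees(np.arctan2((p-q)[1],(p-q)[0]))
print('yaw L/R',a(pl[0],pl[1]),a(pl[3],pl[2]),'end-90',a(pl[1],pl[2])-90)
print('stub top',t(375,407,.061))
b=[t(492,235,.01),t(505,360,.01),t(538,360,.01),t(522,240,.01)]
print('bar',*b,a(b[0],b[1]),a(b[3],b[2]),'w',np.linalg.norm(b[1]-b[2]))
c=[s(333,551,.01),s(465,500,.01),s(458,476,.01),s(351,516,.01),s(285,420,.01),s(310,410,.01)]
print('scene outer corner, end outer, end inner, inner corner',*c, a(c[1],c[0])-90,a(c[2],c[3])-90)
print('grip top', t(30,165,.2),t(210,150,.2),'scene',s(578,225,.2),s(725,180,.2))
# scene plate edges: right end of plate
print(s(465,425,.006),s(455,365,.006),s(350,445,.006))
```

```text
plate [ 0.6261 -0.0341  0.006 ] [ 0.4564 -0.0138  0.006 ] [ 0.447  -0.0956  0.006 ] [ 0.5875 -0.1128  0.006 ] width 0.0823592806637642
yaw L/R -6.8410946139314985 -6.961996522254704 end-90 -6.5193083885825445
stub top [ 0.4824 -0.0579  0.061 ]
bar [ 0.5974 -0.1348  0.01  ] [ 0.5155 -0.1436  0.01  ] [ 0.5159 -0.1651  0.01  ] [ 0.5945 -0.1545  0.01  ] 6.12687114462812 7.62805297778164 w 0.021499115806712866
scene outer corner, end outer, end inner, inner corner [ 0.7028 -0.1422  0.01  ] [ 0.6899 -0.0485  0.01  ] [ 0.6715 -0.0483  0.01  ] [ 0.6814 -0.1249  0.01  ] [ 0.5994 -0.1519  0.01  ] [ 0.5963 -0.1336  0.01  ] 7.853574638666004 7.367366788142235
grip top [0.607  0.1364 0.2   ] [0.6171 0.0384 0.2   ] scene [0.6163 0.0413 0.2   ] [0.6077 0.1394 0.2   ]
[ 0.6333 -0.0329  0.006 ] [ 0.5857 -0.0272  0.006 ] [ 0.6277 -0.113   0.006 ]
```

Measured values agree with the given sizes: plate width 82 mm (80 nominal) and stub 60 mm from the plate's centre. The bracket yaw is about −7° and the stops' about +7°, with the inner corner near (0.681, −0.125). I'll hover over the stub.

```bash
python3 -m inch '[[-15,13,0,0],[-23,20,0,0],[-23,20,0,0],[-23,20,0,0],[-23,20,0,0],[-23,20,0,0],[-23,20,0,0],[-23,20,0,0],[-23,20,0,0],[-23,20,0,0],[-23,20,0,0],[-23,20,0,0]]' 1 && python3 -m inch '[[-23,20,0,0],[-23,20,0,0],[-23,20,0,0],[-23,20,0,0],[-23,20,0,0],[-23,20,0,0],[-23,20,0,0],[-23,20,0,0],[-23,20,0,0],[-23,20,0,0],[-23,20,0,0],[-23,20,0,0]]'
```

```text
time: 1.35
tool_pos: [0.3199, 0.2808, 0.2224]
ee_rot: [-180.0, 0.0, 74.6]
wrist_force: [0.2, 0.1, 0.6]
width: 0.0868
time: 2.55
tool_pos: [0.4777, -0.0492, 0.2223]
ee_rot: [-180.0, -0.0, 74.5]
wrist_force: [0.4, -1.3, 0.0]
width: 0.0869
```

```bash
python3 -m inch '[[-8,7,0,0],[0,0,0,-4.3],[0,0,0,-4.4],[0,0,0,0],[0,0,0,0]]'
python3 - <<'E'
from h import *
s=monitor.get_state();print(s['tool_pos'],s['ee_rot'],s['wrist_force'],optics.camera_info('wrist'))
cv2.imwrite('pics/w1.png',optics.snapshot('wrist')[:,:,::-1])
E
```

```text
time: 3.05
tool_pos: [0.4818, -0.0571, 0.2224]
ee_rot: [-180.0, -0.0, 83.1]
wrist_force: [0.4, 0.8, 0.2]
width: 0.0873
[ 0.48181638 -0.05709976  0.22237901] [-1.79974784e+02 -1.18990069e-02  8.31480521e+01] [0.43190965 0.78619738 0.21418629] {'vertical_fov': 60.471435157894824, 'cx': 329.13280619983897, 'cy': 240.05413045023755, 'eye': array([ 0.40265899, -0.04789204,  0.38517547]), 'attitude': array([-1.69374338e+01, -6.47800634e-02,  8.31613024e+01])}
```

View pics/w1.png

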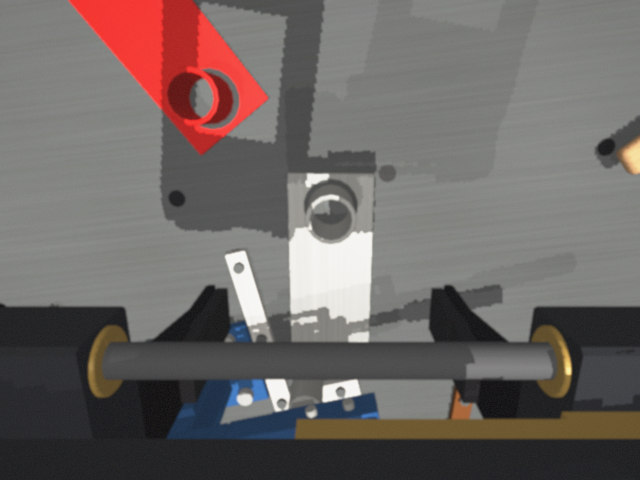

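Run:
```python
from h import *
crop('pics/w1.png',205,150,200,280,2.1,'pics/w1a.png')
crop('pics/w1.png',215,230,90,110,5,'pics/w1b.png')
crop('pics/w1.png',215,370,170,50,4.7,'pics/w1c.png')
```

```text
(no output)
```

View pics/w1b.png

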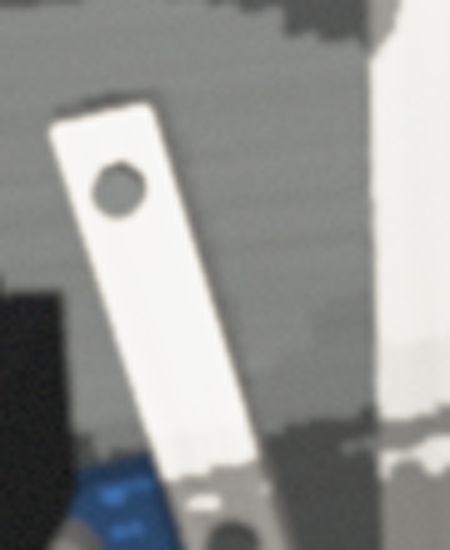

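View pics/w1c.png

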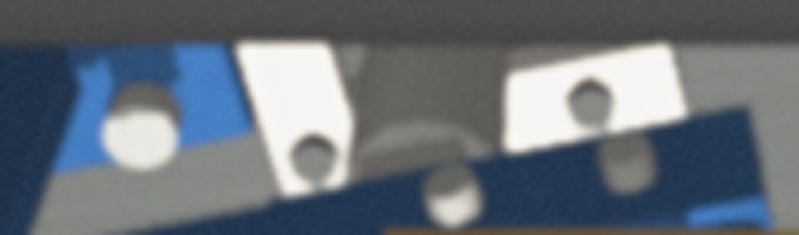

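View pics/w1a.png

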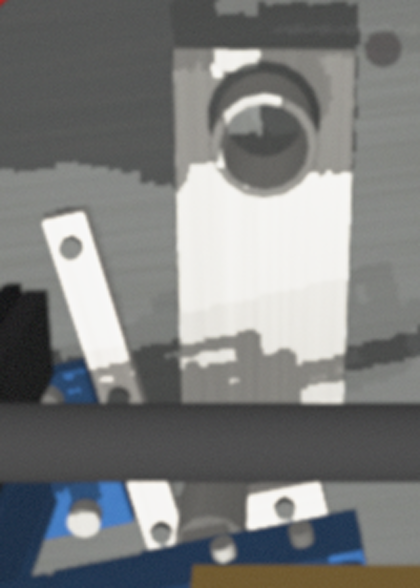

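Run:
```python
from h import *
np.set_printoptions(precision=4,suppress=True)
W=cam('wrist')
b=lambda x,y,z:p2w('wrist',215+x/5,230+y/5,z,W)
c=lambda x,y,z:p2w('wrist',215+x/4.7,370+y/4.7,z,W)
a=lambda x,y,z:p2w('wrist',205+x/2.1,150+y/2.1,z,W)
an=lambda p,q:np.degrees(np.arctan2((p-q)[1],(p-q)[0]))
i0,i1,o0,o1,o2=b(155,103,.01),b(255,455,.01),b(50,128,.01),b(165,475,.01),c(283,198,.01)
print('bar',i0,i1,o0,o1,o2,'yaw',an(i1,i0),an(o1,o0),an(o2,o0),'w',np.linalg.norm(i0-o0))
s0,s1,s2=c(505,75,.01),c(665,42,.01),c(685,115,.01)
print('short',s0,s1,s2,an(s1,s0)-90,'w',np.linalg.norm(s1-s2))
y=np.radians((an(i1,i0)+an(o2,o0))/2);ex=np.array([np.cos(y),np.sin(y)]);ey=np.array([-ex[1],ex[0]])
# inner corner: intersection
M=np.c_[ex,-ey];k=np.linalg.solve(M,s1[:2]-i0[:2]);C=i0[:2]+k[0]*ex
print('yaw',np.degrees(y),'corner',C,'len long',k[0],'short',k[1])
H=C+ex*-.15+ey*.04;print('home stub',H,'clamp',C-.045*ex+.035*ey,'handle',C-.045*ex+.22*ey)
p=[a(174,48,.006),a(357,48,.006),a(346,400,.006),a(181,400,.006)]
print('plate',*p,an(p[3],p[0]),an(p[2],p[1]),an(p[1],p[0])-90,np.linalg.norm(p[0]-p[1]))
mid=(p[0]+p[1])/2;print('stub from plate',mid[:2]+.03*np.array([np.cos(np.radians(-6.8)),np.sin(np.radians(-6.8))]))
print('stub ring',a(264,144,.061))
```

```text
bar [ 0.5173 -0.1416  0.01  ] [ 0.5938 -0.1348  0.01  ] [ 0.5199 -0.1626  0.01  ] [ 0.5961 -0.1537  0.01  ] [ 0.7042 -0.1429  0.01  ] yaw 5.076536594569507 6.649605866816574 6.1044734188212715 w 0.021142915450577157
short [ 0.6772 -0.0876  0.01  ] [ 0.6728 -0.0506  0.01  ] [ 0.6927 -0.048   0.01  ] 6.708933255360321 w 0.0200899587013549
yaw 5.590505006695389 corner [ 0.6802 -0.1257] len long 0.163658045038864 short -0.0754310860311103
home stub [ 0.527  -0.1005] clamp [ 0.632  -0.0952] handle [0.6139 0.0889]
plate [ 0.449  -0.0912  0.006 ] [ 0.4585 -0.0118  0.006 ] [ 0.6309 -0.0323  0.006 ] [ 0.6212 -0.1134  0.006 ] -7.352728857622569 -6.76034938153479 -6.830910921272647 0.0799260695943034
stub from plate [ 0.4835 -0.0551]
stub ring [ 0.4829 -0.0559  0.061 ]
```

Wrist fit: bar widths 20–21 mm, lengths 164 and 75 mm, and plate width 79.9 mm all match the sizes given. The stub is at (0.483, −0.0555) and its home is about (0.527, −0.101), turned about +13.3°. I'll descend and grip.

```bash
python3 -m inch '[[2,1,15,0],[0,0,25,0],[0,0,25,0],[0,0,25,0],[0,0,25,0],[0,0,25,0],[0,0,25,0],[0,0,20,0],[0,0,12,0],[0,0,7,0],[0,0,0,0],[0,0,0,0]]' 1 && python3 -m inch '[[0,0,0,0],[0,0,0,0],[0,0,0,0],[0,0,0,0],[0,0,0,0],[0,0,0,0]]' -1 40
```

```text
time: 4.3
tool_pos: [0.4839, -0.0558, 0.0192]
ee_rot: [179.9, 0.0, 83.2]
wrist_force: [0.1, -0.1, -0.0]
width: 0.0865
time: 4.9
tool_pos: [0.4833, -0.0557, 0.0186]
ee_rot: [180.0, 0.0, 83.2]
wrist_force: [0.2, 0.5, 0.1]
width: 0.0469
```

```bash
python3 -m inch '[[0,0,0,0],[0,0,0,0],[0,0,0,0],[0,0,0,0]]' && python3 -m inch '[[0,0,0,-1.3],[0,0,0,-2],[0,0,0,-2],[0,0,0,-2],[0,0,0,-2],[0,0,0,-2],[0,0,0,-2],[0,0,0,0],[0,0,0,0]]'
python3 - <<'E'
from h import *
cv2.imwrite('pics/t2.png',optics.snapshot('top')[:,:,::-1])
cv2.imwrite('pics/w2.png',optics.snapshot('wrist')[:,:,::-1])
crop('pics/t2.png',290,190,170,140,4.2,'pics/t2c.png')
E
```

```text
time: 5.3
tool_pos: [0.4833, -0.0558, 0.0185]
ee_rot: [-180.0, 0.0, 83.2]
wrist_force: [0.6, -0.3, -0.0]
width: 0.0417
time: 6.2
tool_pos: [0.4835, -0.0559, 0.0186]
ee_rot: [180.0, 0.0, 96.5]
wrist_force: [1.7, -1.9, -0.9]
width: 0.0415
```

View pics/t2c.png

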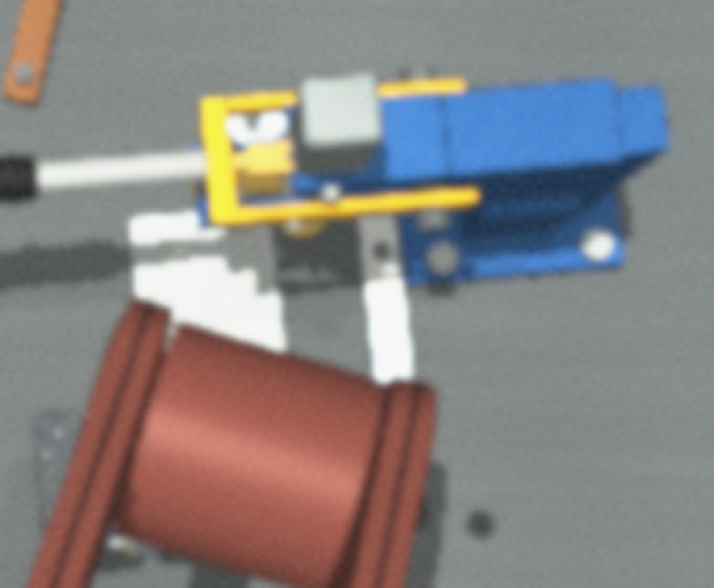

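View pics/w2.png

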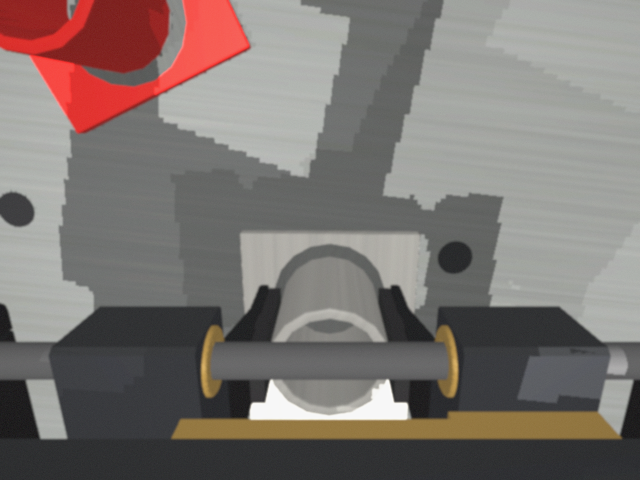

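The wrist picture shows the plate's end edge horizontal, from (241,233) to (418,233), so the bracket turned with the jaws and is square at about 6.5°. Home is now about −50 mm in tool x and +38 mm in tool y. I'll stop about 6 mm short.

```bash
python3 -m inch '[[-2,2,0,0],[-4,3,0,0],[-4,3,0,0],[-4,3,0,0],[-4,3,0,0],[-4,3,0,0],[-4,3,0,0],[-4,3,0,0],[-4,3,0,0],[-4,3,0,0],[-4,2,0,0],[-2,1,0,0]]' && python3 -m inch '[[0,0,0,0],[0,0,0,0]]'
python3 - <<'E'
from h import *
cv2.imwrite('pics/t3.png',optics.snapshot('top')[:,:,::-1])
cv2.imwrite('pics/s3.png',optics.snapshot('scene')[:,:,::-1])
crop('pics/t3.png',290,190,170,140,4.2,'pics/t3c.png')
crop('pics/s3.png',200,200,150,120,5,'pics/s3c.png')
E
```

```text
time: 7.5
tool_pos: [0.5193, -0.0943, 0.0185]
ee_rot: [-179.9, -0.2, 96.6]
wrist_force: [-4.1, 6.6, 7.1]
width: 0.0418
time: 7.7
tool_pos: [0.5195, -0.0945, 0.0185]
ee_rot: [-179.9, -0.1, 96.6]
wrist_force: [-2.8, 4.0, 3.8]
width: 0.0414
```

View pics/t3c.png

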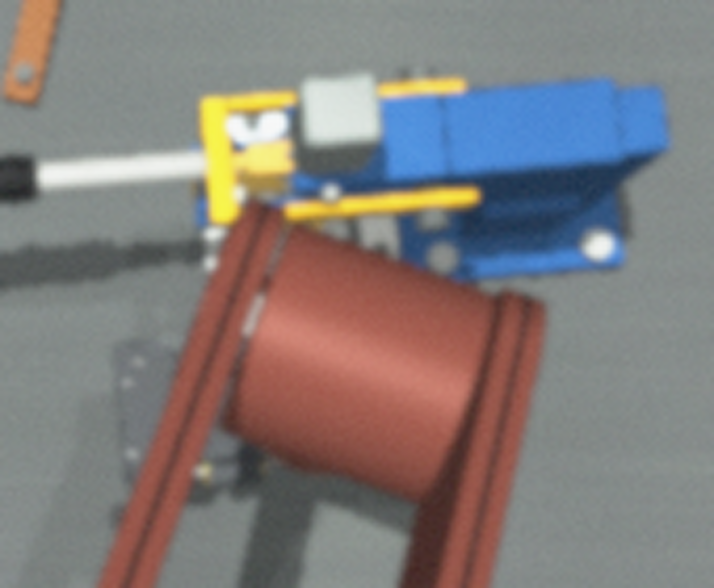

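View pics/s3c.png

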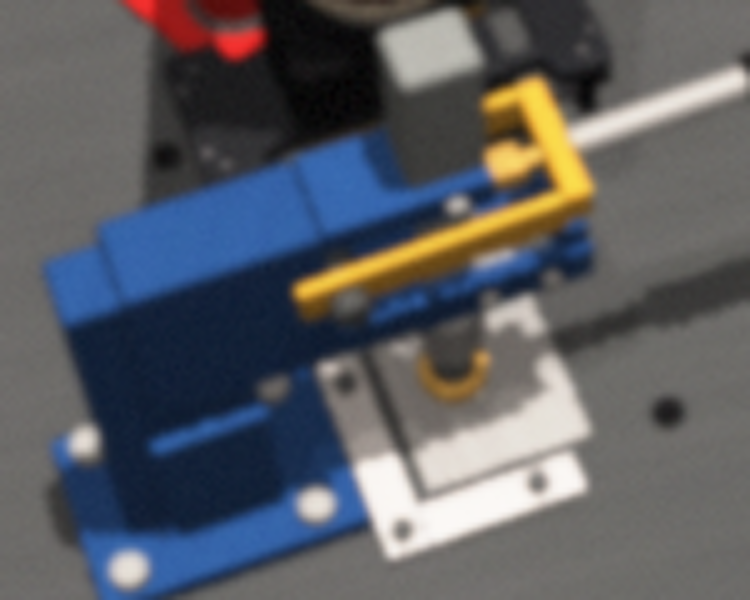

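The scene crop shows the plate square and slightly off both stops: a dark gap of a few mm along the long bar, and the corner at (423,495). I'll creep toward the long bar.

```bash
python3 - <<'E'
from h import *
S=cam('scene');s=lambda x,y,z:p2w('scene',200+x/5,200+y/5,z,S)
e=np.array([.9938,.1115,0]);f=np.array([-.1115,.9938,0])
c=s(423,497,.006)  # plate lower corner (top edge)
L=s(330,360,.01),s(388,490,.01); Sh=s(420,505,.01),s(575,452,.01)
print(c,L,Sh)
for n,q in (('L',L),('S',Sh)):
  for p in q: d=c-p; print(n,'ex',d@e*1e3,'ey',d@f*1e3)
E
python3 -m inch '[[-1,0,0,0],[-1,0,0,0],[-1,0,0,0]]'; python3 -m inch '[[-1,0,0,0],[-0.5,0,0,0]]';python3 -m inch '[[-0.5,0,0,0],[-0.5,0,0,0]]'
```

```text
[ 0.67459372 -0.12027301  0.006     ] (array([ 0.59680518, -0.14610424,  0.01      ]), array([ 0.66891166, -0.13508546,  0.01      ])) (array([ 0.67996521, -0.12278725,  0.01      ]), array([ 0.67261512, -0.04795529,  0.01      ]))
L ex 80.18643581111206 ey 16.99766138286374
L ex 7.298422349821316 ey 14.087067221535094
S ex -5.0578458810744005 ey 3.0975803702341236
S ex -6.097093566806342 ey -72.08995663763011
time: 8.1
tool_pos: [0.5202, -0.0972, 0.0186]
ee_rot: [-180.0, -0.1, 96.6]
wrist_force: [-0.5, 6.2, 4.1]
width: 0.0419
time: 8.3
tool_pos: [0.5205, -0.0988, 0.0186]
ee_rot: [-180.0, -0.1, 96.6]
wrist_force: [-1.2, 5.8, 3.2]
width: 0.0418
time: 8.5
tool_pos: [0.5205, -0.0997, 0.0186]
ee_rot: [-180.0, -0.1, 96.6]
wrist_force: [-1.6, 6.2, 3.2]
width: 0.0419
```

```bash
for i in 1; do python3 -m inch '[[-0.5,0,0,0],[-0.5,0,0,0]]'; done; python3 -m inch '[[-0.4,0,0,0],[-0.4,0,0,0]]'
```

```text
time: 8.7
tool_pos: [0.5207, -0.1007, 0.0185]
ee_rot: [-180.0, -0.1, 96.6]
wrist_force: [-1.0, 6.0, 2.5]
width: 0.0415
time: 8.9
tool_pos: [0.5208, -0.1015, 0.0186]
ee_rot: [-180.0, -0.1, 96.6]
wrist_force: [-1.0, 5.5, 3.7]
width: 0.0415
```

```bash
python3 -m inch '[[-0.4,0,0,0],[-0.4,0,0,0]]'
python3 - <<'E'
from h import *
cv2.imwrite('pics/s4.png',optics.snapshot('scene')[:,:,::-1])
crop('pics/s4.png',240,240,90,80,7,'pics/s4c.png')
E
```

```text
time: 9.1
tool_pos: [0.5209, -0.1023, 0.0186]
ee_rot: [-180.0, -0.1, 96.6]
wrist_force: [-1.0, 5.9, 3.0]
width: 0.0417
```

View pics/s4c.png

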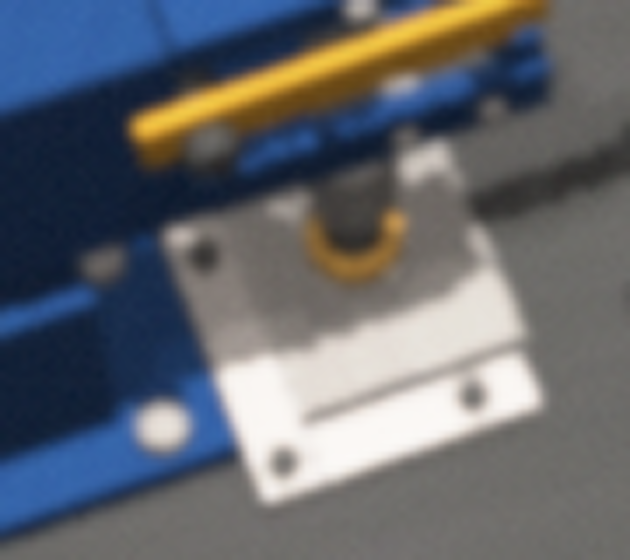

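The strip along the long bar has vanished, so the plate is close. The dark gap at the short bar remains, along (305,418)–(520,345). I'll keep creeping until the force rises.

```bash
python3 -m inch '[[-0.4,0,0,0],[-0.3,0,0,0]]'; python3 -m inch '[[-0.3,0,0,0],[-0.3,0,0,0]]'
```

```text
time: 9.35
tool_pos: [0.5209, -0.1025, 0.0186]
ee_rot: [-180.0, -0.2, 96.6]
wrist_force: [-1.6, 9.4, 5.4]
width: 0.042
time: 9.55
tool_pos: [0.5209, -0.1025, 0.0186]
ee_rot: [-180.0, -0.2, 96.6]
wrist_force: [-0.1, 11.7, 6.9]
width: 0.0417
```

```bash
python3 -m inch '[[-0.3,0,0,0],[-0.3,0,0,0]]'
```

```text
time: 9.75
tool_pos: [0.5209, -0.1026, 0.0187]
ee_rot: [-180.0, -0.3, 96.6]
wrist_force: [-1.7, 13.0, 7.8]
width: 0.0419
```

Contact with the long bar: y stalls at −0.1025 with the force rising to 13 N. Now toward the short bar.

```bash
python3 -m inch '[[0.3,0.8,0,0],[0,0.8,0,0],[0,0.8,0,0],[0,0.6,0,0]]'; python3 -m inch '[[0,0.5,0,0],[0,0.5,0,0]]'; python3 -m inch '[[0,0.4,0,0],[0,0.4,0,0]]'
```

```text
time: 10.15
tool_pos: [0.521, -0.1024, 0.0185]
ee_rot: [-179.6, -0.3, 96.6]
wrist_force: [-15.4, 9.4, 17.7]
width: 0.0417
time: 10.35
tool_pos: [0.521, -0.1023, 0.0184]
ee_rot: [-179.5, -0.3, 96.6]
wrist_force: [-19.6, 9.3, 20.6]
width: 0.0415
time: 10.55
tool_pos: [0.521, -0.1023, 0.0184]
ee_rot: [-179.4, -0.3, 96.6]
wrist_force: [-22.6, 8.0, 24.0]
width: 0.0417
```

It stalled about 6 mm earlier than expected, with an upward force. I'll look before pushing any further.

```bash
python3 -m inch '[[0,-0.8,0,0],[0,-0.8,0,0]]'
python3 - <<'E'
from h import *
s=monitor.get_state();print(s['wrist_force'],s['wrist_torque'],s['tool_pos'],s['ee_rot'])
cv2.imwrite('pics/s5.png',optics.snapshot('scene')[:,:,::-1])
cv2.imwrite('pics/w5.png',optics.snapshot('wrist')[:,:,::-1])
crop('pics/s5.png',210,150,140,170,3.5,'pics/s5c.png')
crop('pics/s5.png',260,260,70,55,10,'pics/s5d.png')
E
```

```text
time: 10.75
tool_pos: [0.521, -0.1024, 0.0185]
ee_rot: [-179.6, -0.3, 96.6]
wrist_force: [-12.3, 10.7, 14.4]
width: 0.0417
[-12.2883483   10.70364756  14.43628936] [1.20724639 1.75025972 0.16895315] [ 0.52100427 -0.10240098  0.01847101] [-179.58478742   -0.29715308   96.59017427]
```

View pics/s5c.png

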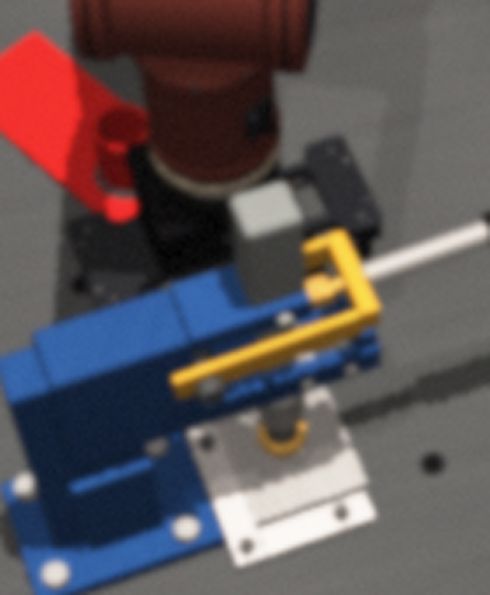

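View pics/s5d.png

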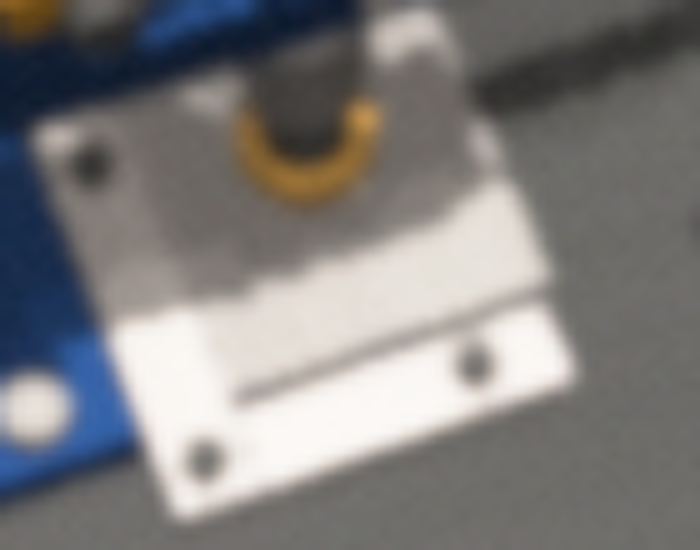

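View pics/w5.png

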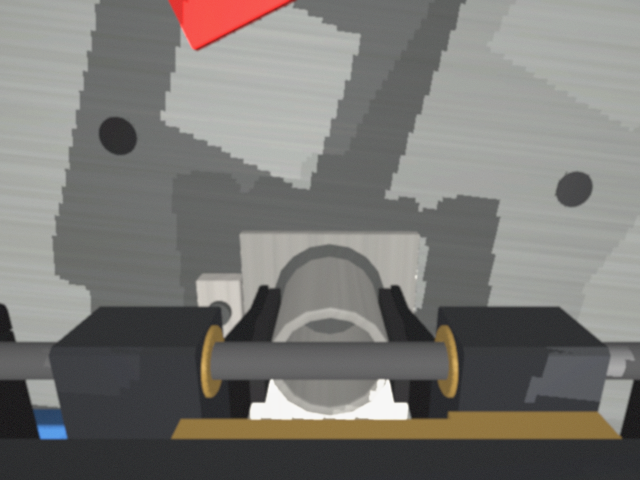

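Run:
```python
from h import *
np.set_printoptions(precision=4,suppress=True)
crop('pics/w5.png',180,215,260,130,3,'pics/w5c.png')
W=cam('wrist'); p=lambda u,v,z:p2w('wrist',u,v,z,W)
y=np.radians(6.5);e=np.array([np.cos(y),np.sin(y),0]);f=np.array([-e[1],e[0],0])
tcp=monitor.get_state()['tool_pos']
for n,q in dict(endL=p(241,233,.006),endR=p(418,233,.006),barL=p(198,275,.01),barR=p(242,275,.01)).items(): print(n,q,'rel tcp ex,ey mm',(q-tcp)@e*1e3,(q-tcp)@f*1e3)
# scene, current
S=cam('scene');s=lambda x,y,z:p2w('scene',260+x/10,260+y/10,z,S)
for n,q in dict(barin0=s(240,408,.01),barin1=s(545,298,.01),barout0=s(180,522,.01),barout1=s(578,380,.01),plend0=s(237,392,.006),plend1=s(550,280,.006)).items(): print(n,q,(q-tcp)@e*1e3,(q-tcp)@f*1e3)
```

```text
endL [ 0.496  -0.1447  0.006 ] rel tcp ex,ey mm -29.666537296633486 -39.26668378518303
endR [ 0.4871 -0.0668  0.006 ] rel tcp ex,ey mm -29.678143286351133 39.167063963748674
barL [ 0.5164 -0.1619  0.01  ] rel tcp ex,ey mm -11.353766649497006 -58.68740284865054
barR [ 0.5142 -0.1425  0.01  ] rel tcp ex,ey mm -11.34317388129882 -39.108503515685435
barin0 [ 0.6795 -0.1227  0.01  ] 155.1569400420636 -38.129984186835536
barin1 [ 0.6708 -0.0487  0.01  ] 154.952293061104 36.37999247083622
barout0 [ 0.7032 -0.1421  0.01  ] 176.4780547129773 -60.155750553071734
barout1 [ 0.6928 -0.0468  0.01  ] 176.92642374554097 35.72611472993641
plend0 [ 0.6736 -0.1221  0.006 ] 149.34620978744724 -36.92804384523314
plend1 [ 0.6648 -0.0458  0.006 ] 149.29265606223564 39.8972462282827
```

View pics/w5c.png

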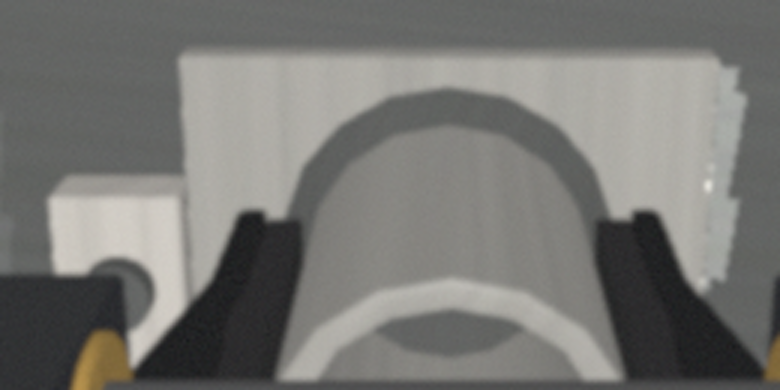

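The views agree: a gap of about 5 mm remains at the short bar. Plate end against bar edge is 149 vs 155 mm in the scene view, and the overhang past the bar is 20 mm instead of 15 mm. The upward reading (Fz ≈ Fx) says the bracket is jamming on bench friction under a downward push from the tool. I'll relieve z and the y press, then continue.

```bash
python3 -m inch '[[0.5,0,-1,0],[0.5,0,-1,0],[0,0,0,0]]'; python3 -m inch '[[0,0.5,0,0],[0,0.5,0,0]]'
```

```text
time: 11.15
tool_pos: [0.5217, -0.1024, 0.0188]
ee_rot: [-179.7, -0.2, 96.6]
wrist_force: [-3.7, 4.6, -3.9]
width: 0.0419
time: 11.35
tool_pos: [0.5223, -0.1023, 0.0187]
ee_rot: [-179.7, -0.2, 96.6]
wrist_force: [-6.0, 4.2, -2.4]
width: 0.0418
```

Now it slides. I'll continue in small steps.

```bash
python3 -m inch '[[0,0.5,0,0],[0,0.5,0,0],[0,0.5,0,0]]'; python3 -m inch '[[0,0.5,0,0],[0,0.5,0,0]]';python3 -m inch '[[0,0.4,0,0],[0,0.4,0,0]]'
```

```text
time: 11.65
tool_pos: [0.5238, -0.1021, 0.0187]
ee_rot: [-179.7, -0.2, 96.6]
wrist_force: [-6.8, 4.5, -2.2]
width: 0.042
time: 11.85
tool_pos: [0.5248, -0.102, 0.0187]
ee_rot: [-179.7, -0.2, 96.6]
wrist_force: [-6.7, 4.3, -3.1]
width: 0.0419
time: 12.05
tool_pos: [0.5256, -0.1019, 0.0187]
ee_rot: [-179.7, -0.2, 96.6]
wrist_force: [-7.3, 4.5, -2.5]
width: 0.0421
```

```bash
python3 -m inch '[[0,0.4,0,0],[0,0.4,0,0]]'; python3 -m inch '[[0,0.4,0,0],[0,0.4,0,0]]'
```

```text
time: 12.25
tool_pos: [0.5264, -0.1018, 0.0187]
ee_rot: [-179.7, -0.2, 96.6]
wrist_force: [-5.9, 4.9, -1.3]
width: 0.0418
time: 12.45
tool_pos: [0.5267, -0.1018, 0.0186]
ee_rot: [-179.6, -0.2, 96.6]
wrist_force: [-9.8, 4.3, 1.0]
width: 0.0416
```

```bash
python3 -m inch '[[0,0.4,-0.2,0],[0,0.4,-0.2,0],[0,0.3,-0.2,0]]'; python3 -m inch '[[-0.5,0,0,0],[-0.5,0,0,0],[0,0,0,0]]'
```

```text
time: 12.75
tool_pos: [0.5267, -0.1018, 0.0187]
ee_rot: [-179.5, -0.2, 96.6]
wrist_force: [-11.1, 1.2, -2.0]
width: 0.0416
time: 13.05
tool_pos: [0.5267, -0.1018, 0.0187]
ee_rot: [-179.5, -0.3, 96.6]
wrist_force: [-11.5, 6.3, 1.7]
width: 0.0421
```

Run:
```python
from h import *
s=monitor.get_state();print(s['wrist_torque'])
cv2.imwrite('pics/s6.png',optics.snapshot('scene')[:,:,::-1])
cv2.imwrite('pics/w6.png',optics.snapshot('wrist')[:,:,::-1])
crop('pics/s6.png',260,260,70,55,10,'pics/s6d.png')
crop('pics/w6.png',180,215,260,130,3,'pics/w6c.png')
```

```text
[0.94511031 1.60704884 0.23861469]
```

View pics/s6d.png

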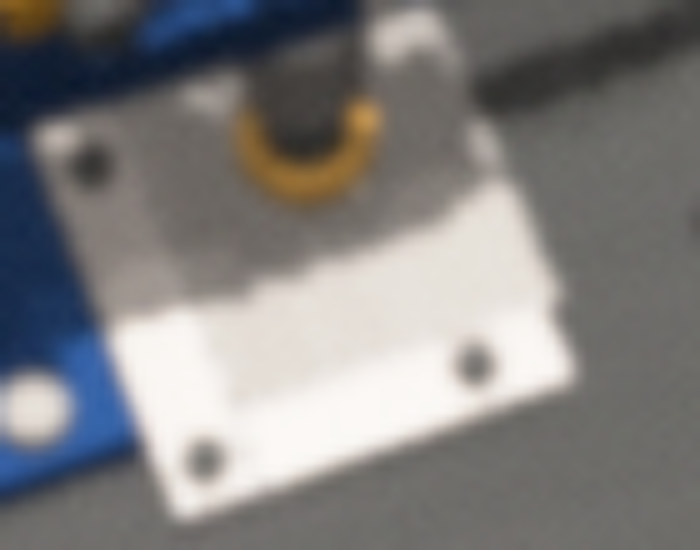

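View pics/w6c.png

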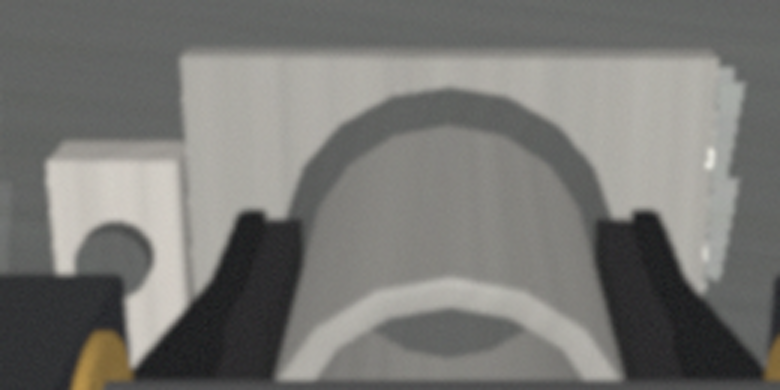

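The dark gap at the short bar is gone along the whole end, and the bar edge at the long side is parallel. I'll test yaw seating with a gentle turn that presses the long side on its stop.

```bash
p() { python3 -c "
from h import *
s=monitor.get_state();print(s['tool_pos'].round(5),s['ee_rot'].round(2),s['wrist_torque'].round(2))"; }; p; python3 -m inch '[[0,-0.4,0,0.5],[0,-0.4,0,0.5],[0,0,0,0]]'; p; python3 -m inch '[[0,0,0,0.5],[0,0,0,0.5],[0,0,0,0]]';p
```

```text
[ 0.52669 -0.10179  0.01871] [-179.46   -0.32   96.57] [0.95 1.55 0.23]
time: 13.45
tool_pos: [0.5267, -0.1018, 0.0188]
ee_rot: [-179.5, -0.3, 95.7]
wrist_force: [-6.5, 6.6, -3.3]
width: 0.0417
[ 0.52672 -0.10181  0.01875] [-179.55   -0.27   95.67] [1.14 1.04 1.15]
time: 13.75
tool_pos: [0.5268, -0.1018, 0.0188]
ee_rot: [-179.5, -0.3, 94.7]
wrist_force: [-7.2, 6.9, -3.2]
width: 0.0418
[ 0.52679 -0.10181  0.01878] [-179.55   -0.26   94.66] [1.14 1.05 0.99]
```

The jaws turned while the plate held against about 1 N·m, so it is seated on the long bar. I'll unload, re-touch x lightly, and release.

```bash
python3 -m inch '[[0,0,0,-0.5],[0.3,0.3,0,-0.4],[0,0.3,0,0],[0,0,0,0]]'; python3 -m inch '[[0.2,-0.6,0,0],[0,-0.4,0.3,0],[0,0,0.1,0]]'; python3 -m inch '[[0,0,0,0],[0,0,0,0],[0,0,0,0],[0,0,0,0],[0,0,0,0],[0,0,0,0]]' 1
```

```text
time: 14.15
tool_pos: [0.5268, -0.1018, 0.0188]
ee_rot: [-179.5, -0.3, 95.4]
wrist_force: [-9.6, 4.6, -0.7]
width: 0.0419
time: 14.45
tool_pos: [0.5268, -0.1018, 0.0188]
ee_rot: [-179.6, -0.3, 95.4]
wrist_force: [-7.5, 5.0, -0.5]
width: 0.0419
time: 15.05
tool_pos: [0.5304, -0.1041, 0.021]
ee_rot: [180.0, 0.0, 95.4]
wrist_force: [0.2, 0.5, 0.1]
width: 0.0819
```

```bash
python3 -m inch '[[0,0,-10,0],[0,0,-20,0],[0,0,-25,0],[0,0,-25,0],[0,0,-30,0],[0,0,-30,0],[0,0,-30,0],[0,0,-30,0],[0,0,-30,0],[0,-3,-30,0],[0,-5,-20,0],[0,-5,0,0]]' 1
python3 - <<'E'
from h import *
cv2.imwrite('pics/s7.png',optics.snapshot('scene')[:,:,::-1])
cv2.imwrite('pics/w7.png',optics.snapshot('wrist')[:,:,::-1])
cv2.imwrite('pics/t7.png',optics.snapshot('top')[:,:,::-1])
print(cam('wrist'))
crop('pics/s7.png',200,170,220,150,3.6,'pics/s7c.png')
crop('pics/s7.png',260,260,70,55,10,'pics/s7d.png')
E
```

```text
time: 16.25
tool_pos: [0.5186, -0.1056, 0.3053]
ee_rot: [179.6, 0.2, 95.5]
wrist_force: [0.3, -0.2, -0.5]
width: 0.0871
(np.float64(411.77062979395606), 329.13280619983897, 240.05413045023755, array([ 0.43722757, -0.11300122,  0.46273311]), array([[-0.09481492, -0.95242682, -0.28964338],
       [ 0.99549402, -0.09032265, -0.02886988],
       [ 0.00133508, -0.29107555,  0.95669914]]))
```

View pics/s7d.png

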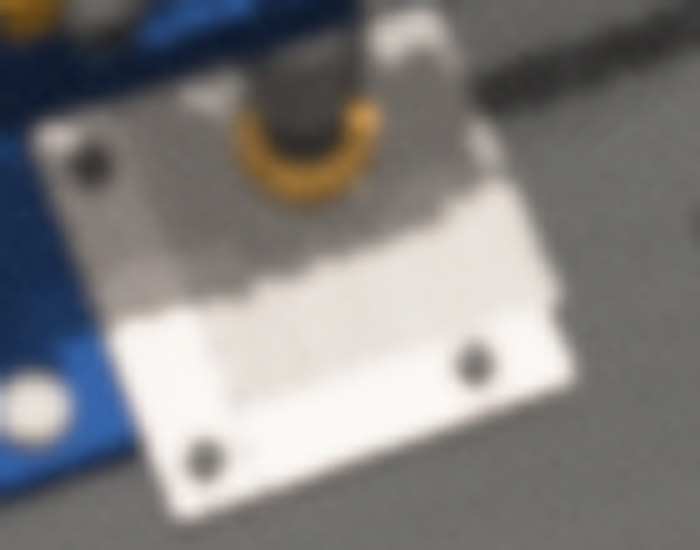

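View pics/w7.png

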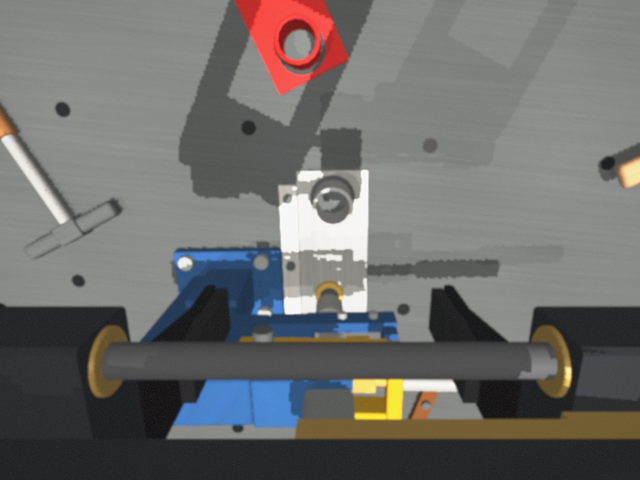

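View pics/s7c.png

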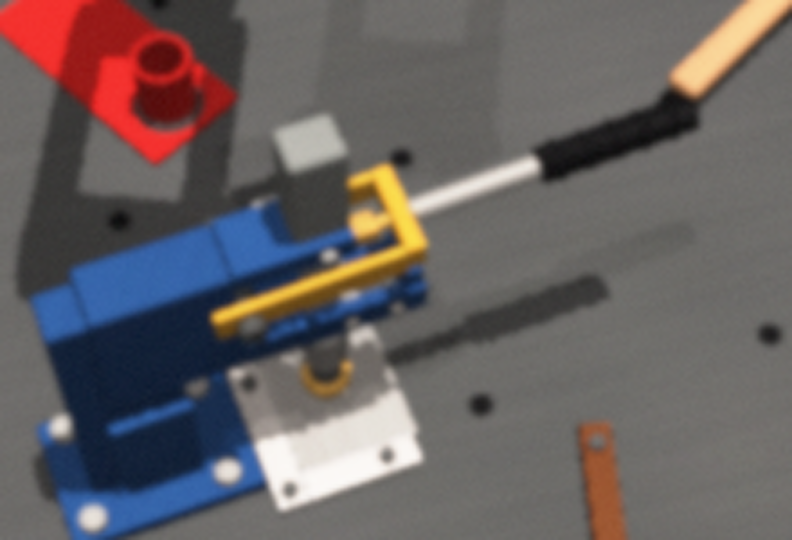

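After release the plate still abuts both bars: no gap line at scene crop (235,400)–(555,300). I'll check the side gap in the wrist view, and triangulate the grip.

Run:
```python
from h import *
np.set_printoptions(precision=4,suppress=True)
crop('pics/w7.png',265,155,120,165,3.6,'pics/w7c.png')
crop('pics/t7.png',240,210,110,50,7,'pics/t7c.png')
crop('pics/s7.png',320,180,90,50,8,'pics/s7e.png')
```

```text
(no output)
```

View pics/w7c.png

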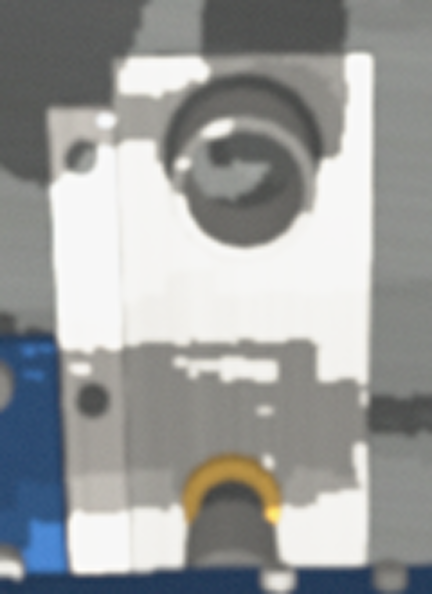

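View pics/t7c.png

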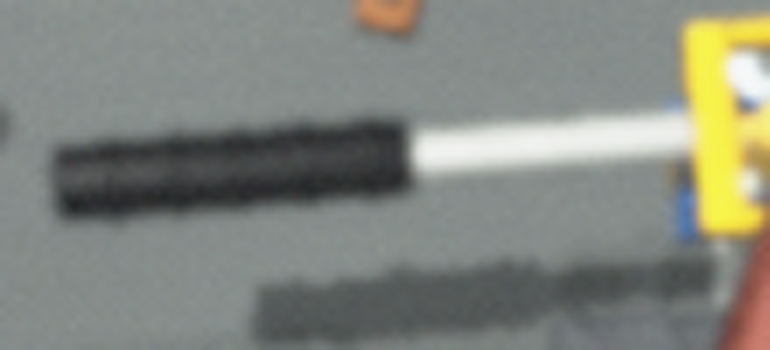

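View pics/s7e.png

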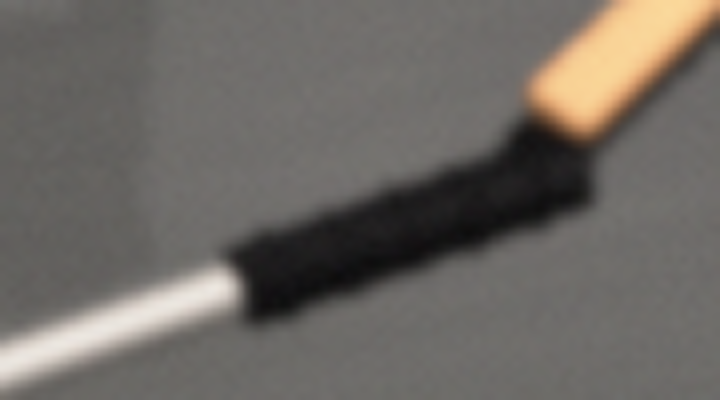

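Flush in the wrist view: only a thin, uniform seam at crop x ≈ 120. Now the grip.

Run:
```python
from h import *
np.set_printoptions(precision=4,suppress=True)
T=cam('top');S=cam('scene')
def ray(C,u,v):
    f,cx,cy,e,R=C; d=R@np.array([(u-cx)/f,-(v-cy)/f,-1]); return e,d/np.linalg.norm(d)
def tri(a,b):
    e1,d1=ray(T,240+a[0]/7,210+a[1]/7); e2,d2=ray(S,320+b[0]/8,180+b[1]/8)
    k=np.linalg.lstsq(np.c_[d1,-d2],e2-e1,rcond=None)[0]; p,q=e1+k[0]*d1,e2+k[1]*d2
    return (p+q)/2,np.linalg.norm(p-q)
n,g1=tri((407,155),(245,285));f,g2=tri((60,182),(568,160))
print(n,g1,f,g2,'mid',(n+f)/2,'len',np.linalg.norm(n-f),'yaw',np.degrees(np.arctan2(*(f-n)[[1,0]]))-90, 'slope rad',(f-n)[2]/.1)
print(monitor.get_state()['qpos'],monitor.get_state()['tool_pos'],monitor.get_state()['ee_rot'])
```

```text
[0.6163 0.0405 0.2021] 0.003893552566761134 [0.6051 0.1342 0.2091] 0.00017376172419210817 mid [0.6107 0.0873 0.2056] len 0.0946185040203636 yaw 6.791435980626602 slope rad 0.06992194491461157
[ -20.0654   -3.1898   96.0308    0.0033   87.2157 -115.4936] [ 0.5165 -0.105   0.2999] [-179.9501   -0.0275   95.428 ]
```

Grip centre is about (0.611, 0.088, 0.203), which agrees with the (0.6108, 0.0889) deduced from the seated bracket. The lever is around 0.16 rad up. I'll turn the tool to yaw 6.5°, then go around.

```bash
python3 -m inch '[[0,0,0,5],[0,0,0,8],[0,0,0,8],[0,0,0,8],[0,0,0,8],[0,0,0,8],[0,0,0,8],[0,0,0,8],[0,0,0,8],[0,0,0,8],[0,0,0,8],[0,0,0,4]]' 1
python3 - <<'E'
from h import *
s=monitor.get_state();print(s['tool_pos'],s['ee_rot'],s['qpos'])
R=Ro.from_euler('xyz',s['ee_rot'],degrees=True).as_matrix()
print(R.T@(np.array([.611,.0885,.3])-s['tool_pos'])*1e3)
E
```

```text
time: 17.6
tool_pos: [0.5164, -0.1048, 0.2985]
ee_rot: [-179.9, 0.2, 6.2]
wrist_force: [-0.3, 0.9, -0.1]
width: 0.0872
[ 0.51642731 -0.10478567  0.29853194] [-1.79909796e+02  1.78567924e-01  6.16394808e+00] [-2.00494839e+01 -3.05933402e+00  9.60518532e+01  2.05304086e-03
  8.72075283e+01 -2.62133951e+01]
[ 114.77462459 -182.01625046   -1.539218  ]
```

```bash
python3 -m inch '[[0,-20,0,0],[0,-30,0,0],[0,-35,0,0],[0,-35,0,0],[5,-35,0,0],[15,-20,0,0],[25,-7,0,0],[30,0,0,0],[25,0,0,0],[15,0,0,0],[0,0,0,0],[0,0,0,0]]' 1
python3 - <<'E'
from h import *
s=monitor.get_state();print(s['tool_pos'],s['ee_rot'])
cv2.imwrite('pics/w8.png',optics.snapshot('wrist')[:,:,::-1])
print(w2p('wrist',[[.611,.0885,.205],[.6163,.0405,.2021],[.6051,.1342,.209]]))
E
```

```text
time: 18.8
tool_pos: [0.6101, 0.0886, 0.2987]
ee_rot: [-180.0, 0.2, 6.4]
wrist_force: [-0.5, 0.5, -0.2]
width: 0.0873
[0.61013057 0.08863714 0.29869774] [-179.98247494    0.20594415    6.44524647]
[[330.10516756 242.99240362]
 [329.87257726 308.10349445]
 [328.96965392 173.08076902]]
```

View pics/w8.png

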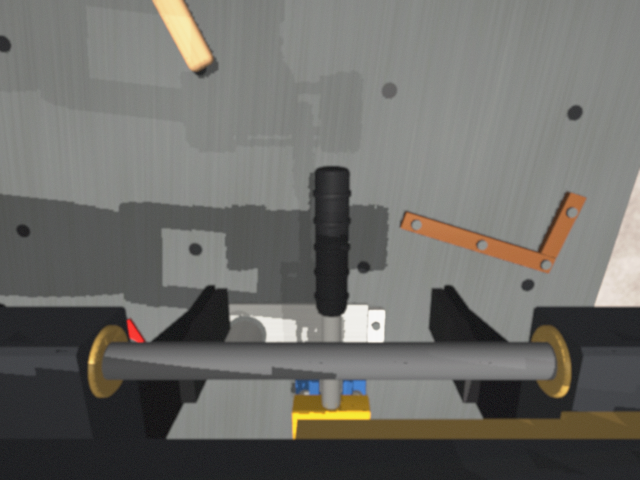

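The grip appears at (332,240), spanning rows 168–315, matching the predicted pixels (330,243). I'll descend and pinch.

```bash
python3 -m inch '[[0,0,10,0],[0,0,20,0],[0,0,20,0],[0,0,20,0],[0,0,20,0],[0,0,15,0],[0,0,8,0],[0,0,0,0],[0,0,0,0]]' 1 && python3 -m inch '[[0,0,0,0],[0,0,0,0],[0,0,0,0],[0,0,0,0],[0,0,0,0],[0,0,0,0],[0,0,0,0],[0,0,0,0],[0,0,0,0],[0,0,0,0]]' -1 30; python3 -m inch '[[0,0,0,0]]'
```

```text
time: 19.75
tool_pos: [0.6114, 0.0886, 0.1885]
ee_rot: [180.0, -0.1, 6.4]
wrist_force: [0.3, -0.3, 0.5]
width: 0.0868
time: 20.75
tool_pos: [0.6113, 0.0887, 0.1877]
ee_rot: [-180.0, -0.0, 6.4]
wrist_force: [2.7, 0.2, -1.6]
width: 0.0211
time: 20.85
tool_pos: [0.6113, 0.0887, 0.1877]
ee_rot: [-180.0, -0.0, 6.4]
wrist_force: [2.8, 0.6, -1.4]
width: 0.0213
```

```bash
python3 -m inch '[[0,0,-2,0],[0,0,-2,0],[0,0,-2,0],[0,0,0,0]]'; python3 -m inch '[[0,0,-2,0],[0,0,-2,0],[0,0,0,0]]'
```

```text
time: 21.25
tool_pos: [0.6114, 0.0882, 0.1935]
ee_rot: [180.0, -0.0, 6.4]
wrist_force: [4.4, -2.0, -5.0]
width: 0.0209
time: 21.55
tool_pos: [0.6114, 0.0878, 0.1975]
ee_rot: [179.9, -0.0, 6.4]
wrist_force: [5.6, -2.1, -5.0]
width: 0.0212
```

```bash
python3 -m inch '[[0,0,-1,0],[0,0,-1,0],[0,0,0,0]]'; python3 -m inch '[[0,0,-1,0],[0,0,-1,0],[0,0,0,0]]'
```

```text
time: 21.85
tool_pos: [0.6114, 0.0876, 0.1992]
ee_rot: [179.9, -0.0, 6.4]
wrist_force: [6.4, -3.0, -6.2]
width: 0.0216
time: 22.15
tool_pos: [0.6114, 0.0874, 0.2012]
ee_rot: [179.9, -0.0, 6.4]
wrist_force: [6.0, -4.6, -6.6]
width: 0.0211
```

```bash
python3 -m inch '[[0,0,-1,0],[0,0,-1,0],[0,0,0,0]]'; python3 -m inch '[[0,0,-1,0],[0,0,-1,0],[0,0,0,0]]'
```

```text
time: 22.45
tool_pos: [0.6114, 0.0873, 0.2021]
ee_rot: [179.9, 0.0, 6.4]
wrist_force: [8.4, -4.1, -11.2]
width: 0.0217
time: 22.75
tool_pos: [0.6113, 0.0873, 0.2023]
ee_rot: [179.9, 0.1, 6.4]
wrist_force: [12.6, -4.7, -19.8]
width: 0.0213
```

The upper stop is at TCP z = 0.2021, so the lower stop should be near 0.150, with the pawl catching below 0.1548 and the tooth taken above 0.1927. First down stroke, reading the force near its end.

```bash
python3 -m inch '[[0,0,4,0],[0,0,5,0],[0,0,6,0],[0,0,6,0],[0,0,6,0],[0,0,6,0]]'; python3 -m inch '[[0,0,5,0],[0,0,5,0],[0,0,2,0]]'; python3 -m inch '[[0,0,2,0],[0,0,1,0]]';python3 -m inch '[[0,0,1,0],[0,0,1,0]]';python3 -m inch '[[0,0,1,0],[0,0,1,0]]'; python3 -m inch '[[0,0,1,0],[0,0,1,0]]'
```

```text
time: 23.35
tool_pos: [0.6113, 0.0894, 0.1732]
ee_rot: [-180.0, -0.1, 6.5]
wrist_force: [1.3, 3.0, 4.3]
width: 0.0208
time: 23.65
tool_pos: [0.6113, 0.0892, 0.1603]
ee_rot: [-180.0, -0.0, 6.5]
wrist_force: [2.5, 3.3, 3.3]
width: 0.0213
time: 23.85
tool_pos: [0.6113, 0.089, 0.1576]
ee_rot: [-180.0, -0.0, 6.4]
wrist_force: [3.3, 4.4, 2.4]
width: 0.0211
time: 24.05
tool_pos: [0.6113, 0.0889, 0.1556]
ee_rot: [-180.0, -0.0, 6.4]
wrist_force: [3.4, 3.6, 2.8]
width: 0.0212
time: 24.25
tool_pos: [0.6113, 0.0887, 0.1537]
ee_rot: [-180.0, -0.0, 6.4]
wrist_force: [2.8, 3.7, 3.3]
width: 0.0212
time: 24.45
tool_pos: [0.6113, 0.0886, 0.1519]
ee_rot: [180.0, -0.0, 6.4]
wrist_force: [3.2, 2.5, 3.7]
width: 0.0212
```

```bash
python3 -m inch '[[0,0,1,0],[0,0,1,0]]'; python3 -m inch '[[0,0,1,0],[0,0,1,0]]'
```

```text
time: 24.65
tool_pos: [0.6114, 0.0885, 0.1501]
ee_rot: [180.0, -0.0, 6.4]
wrist_force: [1.4, 2.5, 10.1]
width: 0.0211
time: 24.85
tool_pos: [0.6114, 0.0885, 0.1499]
ee_rot: [180.0, -0.1, 6.4]
wrist_force: [-4.7, 3.1, 19.0]
width: 0.0211
```

Stroke 1 was empty (about 3 N all the way), with the lower stop at 0.150. Next stroke.

```bash
python3 -m inch '[[0,0,-6,0],[0,0,-8,0],[0,0,-8,0],[0,0,-8,0],[0,0,-8,0],[0,0,-8,0],[0,0,-6,0],[0,0,-4,0],[0,0,-2,0],[0,0,-1,0],[0,0,0,0]]'; python3 -m inch '[[0,0,5,0],[0,0,8,0],[0,0,8,0],[0,0,8,0],[0,0,8,0],[0,0,6,0],[0,0,3,0]]';python3 -m inch '[[0,0,1,0],[0,0,1,0]]';python3 -m inch '[[0,0,1,0],[0,0,1,0]]';python3 -m inch '[[0,0,1,0]]';python3 -m inch '[[0,0,1,0]]';python3 -m inch '[[0,0,1,0],[0,0,1,0]]';python3 -m inch '[[0,0,1,0],[0,0,1,0]]'
```

```text
time: 25.95
tool_pos: [0.6114, 0.0868, 0.2025]
ee_rot: [179.9, 0.1, 6.4]
wrist_force: [14.9, -2.1, -15.7]
width: 0.0211
time: 26.65
tool_pos: [0.6113, 0.0886, 0.1603]
ee_rot: [180.0, -0.0, 6.4]
wrist_force: [3.7, 3.2, 3.3]
width: 0.0209
time: 26.85
tool_pos: [0.6113, 0.0885, 0.1588]
ee_rot: [180.0, -0.0, 6.4]
wrist_force: [3.1, 2.5, 3.6]
width: 0.0212
time: 27.05
tool_pos: [0.6113, 0.0884, 0.1566]
ee_rot: [180.0, -0.0, 6.4]
wrist_force: [5.2, 2.5, 1.9]
width: 0.0212
time: 27.15
tool_pos: [0.6113, 0.0883, 0.1557]
ee_rot: [180.0, -0.0, 6.4]
wrist_force: [4.8, 0.6, 3.5]
width: 0.021
time: 27.25
tool_pos: [0.6114, 0.0883, 0.1547]
ee_rot: [180.0, -0.0, 6.4]
wrist_force: [4.7, 2.3, 2.3]
width: 0.021
time: 27.45
tool_pos: [0.6114, 0.0881, 0.1528]
ee_rot: [180.0, -0.0, 6.4]
wrist_force: [5.2, 1.5, 2.3]
width: 0.021
time: 27.65
tool_pos: [0.6114, 0.0881, 0.1509]
ee_rot: [179.9, -0.0, 6.4]
wrist_force: [4.9, -0.4, 3.6]
width: 0.0211
```

Stroke 2 was also empty. Finish it on the stop, then stroke 3.

```bash
python3 -m inch '[[0,0,1,0],[0,0,1,0],[0,0,1,0]]'; python3 -c "
from h import *
cv2.imwrite('pics/s9.png',optics.snapshot('scene')[:,:,::-1]);crop('pics/s9.png',240,230,90,80,7,'pics/s9c.png')"; python3 -m inch '[[0,0,-5,0],[0,0,-8,0],[0,0,-8,0],[0,0,-8,0],[0,0,-8,0],[0,0,-8,0],[0,0,-6,0],[0,0,-3,0],[0,0,-2,0],[0,0,-1,0],[0,0,0,0]]'
```

```text
time: 27.95
tool_pos: [0.6115, 0.088, 0.1502]
ee_rot: [179.9, -0.1, 6.4]
wrist_force: [-3.6, -1.6, 20.0]
width: 0.0212
time: 29.1
tool_pos: [0.6114, 0.0868, 0.2026]
ee_rot: [179.9, 0.0, 6.4]
wrist_force: [11.0, -4.8, -5.9]
width: 0.021
```

View pics/s9c.png

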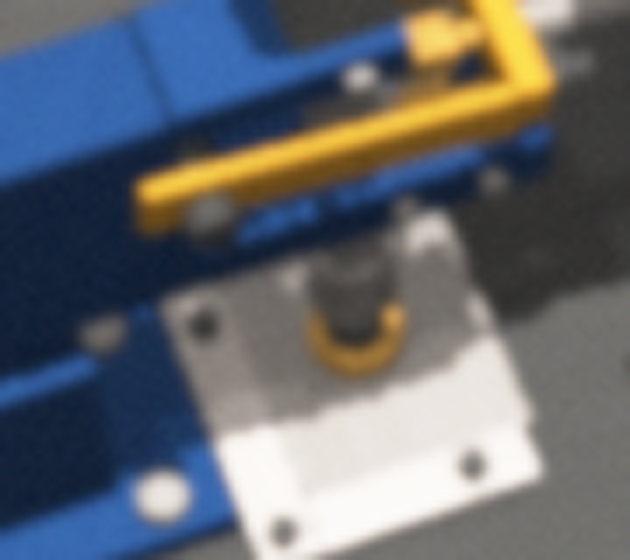

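```bash
python3 -c "
from h import *
for z in (0.006,.014,.022,.03,.038): print(z,w2p('scene',[[.6317+.0155,-.0949-.003,z]]), w2p('scene',[[.6317,-.0949,z]]))
"; python3 -m inch '[[0,0,5,0],[0,0,8,0],[0,0,8,0],[0,0,8,0],[0,0,8,0],[0,0,6,0],[0,0,3,0]]';python3 -m inch '[[0,0,1,0],[0,0,1,0]]';python3 -m inch '[[0,0,1,0],[0,0,1,0]]';python3 -m inch '[[0,0,1,0]]';python3 -m inch '[[0,0,1,0]]';python3 -m inch '[[0,0,1,0]]';python3 -m inch '[[0,0,1,0]]'
```

```text
0.006 [[291.25317652 286.65552226]] [[290.90689975 280.56509151]]
0.014 [[291.14370813 285.10315168]] [[290.79626125 278.98964598]]
0.022 [[291.03302222 283.53351544]] [[290.68440048 277.39679598]]
0.03 [[290.92109837 281.94632388]] [[290.57129708 275.78625148]]
0.038 [[290.80791568 280.34128081]] [[290.45693024 274.15771601]]
time: 29.8
tool_pos: [0.6113, 0.0887, 0.1583]
ee_rot: [-180.0, -0.0, 6.4]
wrist_force: [5.4, 1.5, 3.9]
width: 0.0209
time: 30.0
tool_pos: [0.6113, 0.0886, 0.1565]
ee_rot: [180.0, -0.0, 6.4]
wrist_force: [6.6, 1.0, 3.1]
width: 0.021
time: 30.2
tool_pos: [0.6113, 0.0885, 0.1546]
ee_rot: [180.0, -0.0, 6.4]
wrist_force: [6.6, 0.7, 2.8]
width: 0.0213
time: 30.3
tool_pos: [0.6114, 0.0885, 0.1537]
ee_rot: [180.0, -0.0, 6.4]
wrist_force: [5.6, 1.1, 3.5]
width: 0.0211
time: 30.4
tool_pos: [0.6113, 0.0884, 0.1528]
ee_rot: [180.0, -0.0, 6.4]
wrist_force: [5.6, 0.4, 3.2]
width: 0.0214
time: 30.5
tool_pos: [0.6113, 0.0883, 0.1518]
ee_rot: [180.0, -0.0, 6.4]
wrist_force: [5.0, 0.3, 4.0]
width: 0.0211
time: 30.6
tool_pos: [0.6114, 0.0882, 0.1509]
ee_rot: [180.0, -0.0, 6.4]
wrist_force: [4.8, 0.5, 3.3]
width: 0.0209
```

Stroke 3 was empty too (3–4 N). The picture puts the foot about 16 mm above the plate after stroke 2, so contact is near. Next is stroke 4.

```bash
python3 -m inch '[[0,0,1,0],[0,0,1,0],[0,0,1,0]]'; python3 -m inch '[[0,0,-5,0],[0,0,-8,0],[0,0,-8,0],[0,0,-8,0],[0,0,-8,0],[0,0,-8,0],[0,0,-6,0],[0,0,-3,0],[0,0,-2,0],[0,0,-1,0],[0,0,0,0]]';  python3 -m inch '[[0,0,5,0],[0,0,8,0],[0,0,8,0],[0,0,8,0],[0,0,8,0],[0,0,6,0],[0,0,3,0]]';python3 -m inch '[[0,0,1,0],[0,0,1,0]]';python3 -m inch '[[0,0,1,0],[0,0,1,0]]';python3 -m inch '[[0,0,1,0]]';python3 -m inch '[[0,0,1,0]]';python3 -m inch '[[0,0,1,0]]';python3 -m inch '[[0,0,1,0]]'
```

```text
time: 30.9
tool_pos: [0.6115, 0.0882, 0.1505]
ee_rot: [180.0, -0.1, 6.4]
wrist_force: [-3.9, -0.1, 22.0]
width: 0.021
time: 32.0
tool_pos: [0.6114, 0.087, 0.2028]
ee_rot: [179.9, 0.0, 6.4]
wrist_force: [10.0, -4.1, -5.6]
width: 0.021
time: 32.7
tool_pos: [0.6113, 0.0888, 0.1588]
ee_rot: [-180.0, -0.0, 6.4]
wrist_force: [3.8, 2.0, 8.1]
width: 0.0213
time: 32.9
tool_pos: [0.6113, 0.0887, 0.1574]
ee_rot: [-180.0, -0.0, 6.4]
wrist_force: [4.0, 1.5, 8.2]
width: 0.021
time: 33.1
tool_pos: [0.6114, 0.0886, 0.1556]
ee_rot: [180.0, -0.0, 6.4]
wrist_force: [3.4, 1.4, 5.7]
width: 0.0208
time: 33.2
tool_pos: [0.6114, 0.0886, 0.1544]
ee_rot: [180.0, -0.0, 6.4]
wrist_force: [3.8, 1.3, 5.5]
width: 0.0209
time: 33.3
tool_pos: [0.6113, 0.0885, 0.1534]
ee_rot: [180.0, -0.0, 6.4]
wrist_force: [4.6, 0.4, 7.3]
width: 0.0209
time: 33.4
tool_pos: [0.6114, 0.0885, 0.1525]
ee_rot: [180.0, -0.0, 6.4]
wrist_force: [2.9, 0.7, 8.0]
width: 0.0211
time: 33.5
tool_pos: [0.6114, 0.0884, 0.1516]
ee_rot: [180.0, -0.0, 6.4]
wrist_force: [3.4, 0.5, 9.1]
width: 0.021
```

Stroke 4 rose to about 8–9 N near its end (earlier strokes 3–4 N), so the foot bears. I'll finish it on the stop and check in the picture.

```bash
python3 -m inch '[[0,0,0,0],[0,0,0,0]]'; python3 -m inch '[[0,0,1,0],[0,0,1,0],[0,0,1,0]]'; python3 -c "
from h import *
cv2.imwrite('pics/s10.png',optics.snapshot('scene')[:,:,::-1]);crop('pics/s10.png',240,230,90,80,7,'pics/s10c.png')"
```

```text
time: 33.7
tool_pos: [0.6114, 0.0884, 0.1514]
ee_rot: [180.0, -0.0, 6.4]
wrist_force: [3.7, -0.0, 7.0]
width: 0.021
time: 34.0
tool_pos: [0.6114, 0.0884, 0.1506]
ee_rot: [180.0, -0.1, 6.4]
wrist_force: [-5.1, 0.1, 22.3]
width: 0.0211
```

View pics/s10c.png

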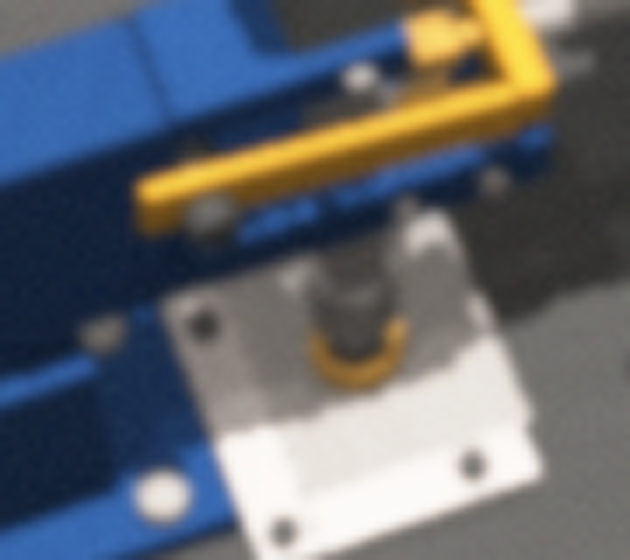

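The foot's rim moved from crop y 375 to 388 since stroke 2. That is about 9.5 mm of the ram's 16 mm, so the spring has begun to compress during stroke 4. Together with +4 N, that makes stroke 4 the first bearing stroke. Exactly one more full stroke.

```bash
python3 -m inch '[[0,0,-5,0],[0,0,-8,0],[0,0,-8,0],[0,0,-8,0],[0,0,-8,0],[0,0,-8,0],[0,0,-6,0],[0,0,-3,0],[0,0,-2,0],[0,0,-1,0],[0,0,0,0]]';  python3 -m inch '[[0,0,5,0],[0,0,8,0],[0,0,8,0],[0,0,8,0],[0,0,8,0],[0,0,6,0],[0,0,3,0]]';python3 -m inch '[[0,0,1,0],[0,0,1,0]]';python3 -m inch '[[0,0,1,0],[0,0,1,0]]';python3 -m inch '[[0,0,1,0]]';python3 -m inch '[[0,0,1,0]]';python3 -m inch '[[0,0,1,0]]';python3 -m inch '[[0,0,1,0]]'
```

```text
time: 35.15
tool_pos: [0.6114, 0.087, 0.2027]
ee_rot: [179.9, 0.0, 6.4]
wrist_force: [11.3, -3.3, -5.4]
width: 0.0211
time: 35.85
tool_pos: [0.6113, 0.0889, 0.1598]
ee_rot: [-180.0, -0.0, 6.4]
wrist_force: [0.8, 1.4, 11.6]
width: 0.0208
time: 36.05
tool_pos: [0.6113, 0.0888, 0.1583]
ee_rot: [-180.0, -0.1, 6.4]
wrist_force: [1.5, 1.5, 12.8]
width: 0.0214
time: 36.25
tool_pos: [0.6113, 0.0887, 0.1565]
ee_rot: [180.0, -0.1, 6.4]
wrist_force: [0.3, 0.3, 12.4]
width: 0.0211
time: 36.35
tool_pos: [0.6113, 0.0887, 0.1555]
ee_rot: [180.0, -0.1, 6.4]
wrist_force: [0.4, 0.1, 13.5]
width: 0.0208
time: 36.45
tool_pos: [0.6113, 0.0886, 0.1546]
ee_rot: [180.0, -0.1, 6.4]
wrist_force: [-0.6, 1.1, 13.3]
width: 0.0209
time: 36.55
tool_pos: [0.6114, 0.0886, 0.1537]
ee_rot: [180.0, -0.1, 6.5]
wrist_force: [-0.8, 0.4, 14.3]
width: 0.0212
time: 36.65
tool_pos: [0.6113, 0.0885, 0.1527]
ee_rot: [180.0, -0.1, 6.4]
wrist_force: [0.5, 0.4, 13.5]
width: 0.0212
```

As expected for the second bearing stroke: about 14 N, which is 6 N more. I'll bring it onto the lower stop.

```bash
python3 -m inch '[[0,0,1,0],[0,0,1,0],[0,0,1,0]]'; python3 -m inch '[[0,0,1,0],[0,0,0.5,0],[0,0,0,0]]'
```

```text
time: 36.95
tool_pos: [0.6114, 0.0884, 0.1504]
ee_rot: [180.0, -0.1, 6.4]
wrist_force: [-4.8, -0.6, 21.5]
width: 0.0215
time: 37.25
tool_pos: [0.6115, 0.0884, 0.1504]
ee_rot: [180.0, -0.1, 6.4]
wrist_force: [-6.0, -0.6, 23.9]
width: 0.0214
```

```bash
python3 -m inch '[[0,0,-1,0],[0,0,-1,0],[0,0,-0.5,0]]'; python3 -m inch '[[0,0,0,0],[0,0,0,0],[0,0,0,0],[0,0,0,0],[0,0,0,0],[0,0,0,0],[0,0,0,0],[0,0,0,0],[0,0,0,0],[0,0,0,0]]' 1; python3 -m inch '[[0,0,-5,0],[0,0,-15,0],[0,0,-25,0],[0,0,-25,0],[0,0,-25,0],[0,0,-25,0],[0,0,-20,0],[0,0,-10,0],[-10,0,0,0],[-25,0,0,0],[-30,0,0,0],[-30,0,0,0]]'; python3 -m inch '[[-30,0,0,0],[-30,0,0,0],[-20,0,0,0],[0,0,0,0],[0,0,0,0]]'
python3 - <<'E'
from h import *
cv2.imwrite('pics/s11.png',optics.snapshot('scene')[:,:,::-1])
cv2.imwrite('pics/t11.png',optics.snapshot('top')[:,:,::-1])
crop('pics/s11.png',200,170,220,150,3.6,'pics/s11c.png')
crop('pics/s11.png',240,230,90,80,7,'pics/s11d.png')
E
```

```text
time: 37.55
tool_pos: [0.6113, 0.0884, 0.1505]
ee_rot: [180.0, -0.1, 6.4]
wrist_force: [1.1, 0.3, 10.5]
width: 0.0212
time: 38.55
tool_pos: [0.611, 0.0886, 0.1488]
ee_rot: [180.0, -0.0, 6.4]
wrist_force: [-0.3, -0.5, 0.2]
width: 0.0856
time: 39.75
tool_pos: [0.5143, 0.0778, 0.2969]
ee_rot: [-180.0, 0.2, 6.4]
wrist_force: [-0.1, -0.0, 0.4]
width: 0.0871
time: 40.25
tool_pos: [0.4369, 0.069, 0.2982]
ee_rot: [-180.0, -0.0, 6.4]
wrist_force: [0.7, -0.2, 0.1]
width: 0.0872
```

View pics/s11c.png

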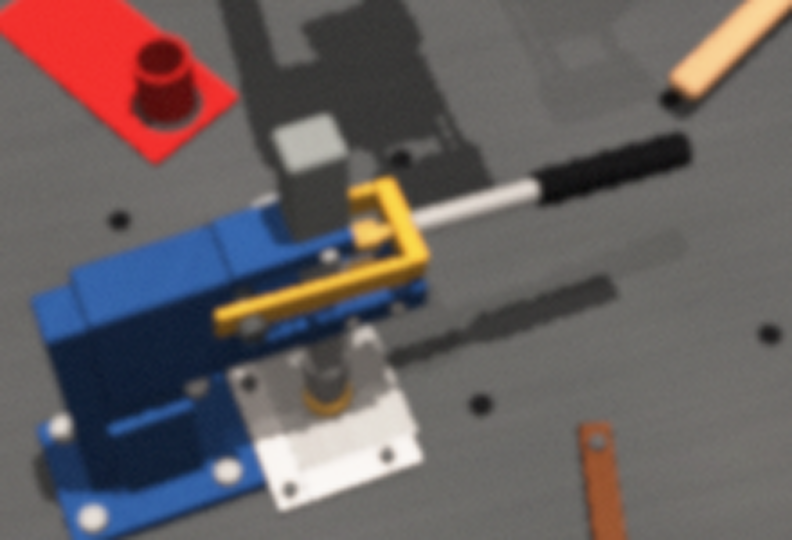

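View pics/s11d.png

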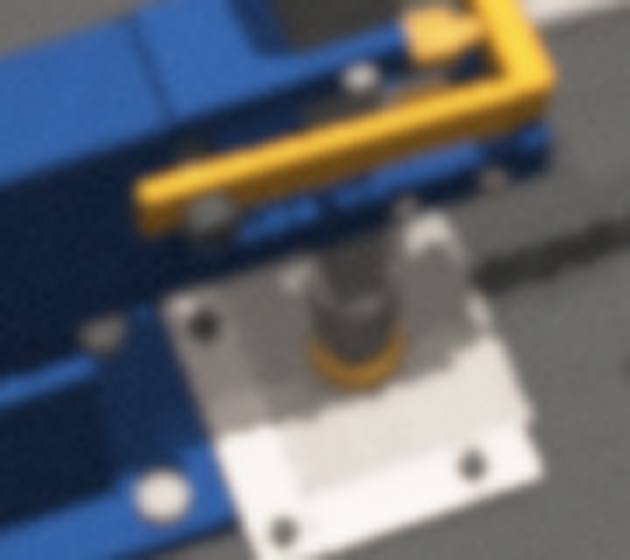

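View pics/t11.png

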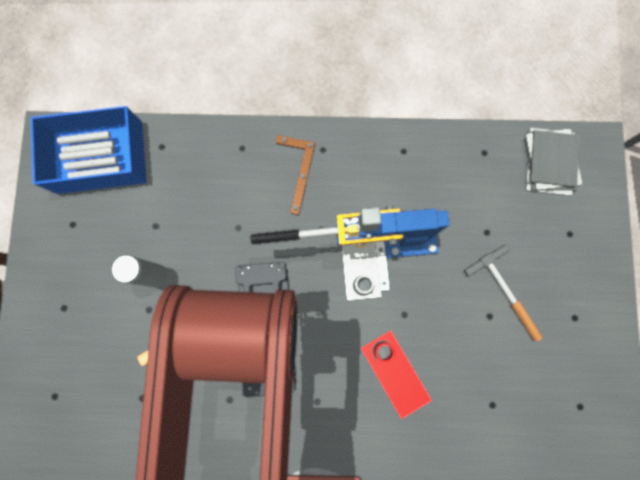

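The foot's rim is at the same height as after stroke 4 (crop y ≈ 387) with the ram lower in it, so the foot stands on the plate with its spring compressed. The bracket still shows no gap at either bar, the lever is down, and the bystanders are where they were. Handing in.

```bash
python3 -c "
from workcell import job_done
print(job_done())"
```

```text
the job is handed in; nothing more can be done
None
```

The bracket is seated in the corner of the aluminium stops and clamped. I handed the job in at about 40 s of the 72 s allowed; no verdict was reported.

- **Seating:** I turned the grey bracket about 13° and slid it by its stub onto both stops in small steps, with contact forces of about 5–13 N. It jammed once about 5 mm short of the short stop, because the tool was pressing it down on the bench; the horizontal force reached 24 N. Once I eased the downward push it slid home. It then held against a twist of about 1 N·m, and the pictures show no gap at either stop before or after clamping.
- **Clamping:** I gave five full strokes between both lever stops. Strokes 1–3 were empty at about 3 N. In stroke 4 the foot bore, at about 7–9 N. Stroke 5, the one extra, took about 14 N.
- **Last checks:** The lever is on its lower stop, and the arm is clear of everything. The foot stayed at the same height over the last stroke, so its spring is compressed. The spray can, the hammer and the look-alikes I could see are where they were. The wire brush is mostly hidden by the arm in the last top view; its end shows in the scene view where it was.
- **Disagreement:** From the pictures I expected the foot to bear in stroke 4 or 5. The force settled it as stroke 4.

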